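# Press a block of cheese in the crank press

## Task

Push the tray with the cheese home against the back stop of the bench press by its upright peg. Then take the crank's black grip and wind it clockwise (seen from above) in one go, without letting go on the way, until the plate has come down and presses the cheese firmly: the crank, which turns with an even drag, should have become a good half harder to turn (by 3 to 7 N at the grip), but not twice as hard, which would crush the cheese. Then let go, leaving the cheese under pressure and the other things on the worktop where they were.

Things in the scene. Friction and masses are not known exactly. Their poses are not given: they have to be found in the camera images.
- press: Bench press, fixed: dark base plate 160 x 250 mm (top at z 16 mm), two low guide rails, back stop, aluminium column at its +y end with a head (52 mm wide, z 128 to 160 mm) over the middle. Origin: underside of the base, straight under the vertical axis of crank and screw; z up; +y is the way the tray is pushed home, it comes out to -y.
- press_axis (a point): Point on the vertical crank axis at the height of the grip's middle (215 mm). The crank has a steady drag of 0.52 N m (about 8 N at the grip) while it turns, and stays where left, also under load; held still, the drag fades and mostly the plate's push back is felt. Clockwise from above lowers the plate 25 mm a turn. At the start the crank points to the press's +y, within 0.95 rad.
- press_home (a point): Where the tray's origin is when the tray is fully home, touching the back stop (on the base plate's top, z 16 mm); fixed in the press.
- press_grip: The crank's upright black grip, 24 mm diameter, 70 mm tall (183 to 253 mm above the worktop), on a circle of 65 mm radius; it spins freely on its pin, so the hand need not turn. Origin: centre of its underside. Crank arm: 18 mm wide, top at 180 mm. The 16 mm screw spindle stands on the axis up to 242 mm and sinks as it is wound.
- press_grip_mid (a point): Centre of the grip, 32 mm above its underside: where to hold it. Once the plate bears on the cheese, the crank takes 0.06 N more at the grip per newton of pressing (about 2.1 N more per 0.4 rad). Wanted: 50 to 120 N of pressing, i.e. 3 to 7 N more at the grip than when running free; over 140 N crushes the cheese.
- press_ram: Screw spindle that does not turn; a round plate, 60 mm across, hangs on it by a stiff spring (22 N per mm). Origin: on the axis, nominally at the plate's underside, 98 mm up when the crank points to the press's +y. But the plate is set up to 8 mm higher or lower from day to day, which no reading shows: feel for the contact. 1.2 to 2.3 turns from the start.
- press_tray: Loose aluminium tray 100 x 130 mm, floor 5 mm thick, rim 12 mm high, lying on the base plate between the guide rails (3.5 mm play each side), pulled out by 45 to 75 mm to the press's -y at the start. It weighs about 0.25 kg, the cheese on it 0.25 kg. Origin: centre of its underside; its -y side carries a flat tongue 32 mm wide.
- tray_peg (a point): Grip point on the upright round peg (18 mm diameter) on the tray's tongue, 128 mm to -y of the tray's origin, 30 mm above the tray's underside; the peg's top is 17 mm above this point, the tongue's top 25 mm below it.
- cheese: Loose wrapped block of cheese on the tray, 73 (x) x 102 (y) x 37 (z) mm. Origin: centre of its underside.
- timer: Bystander: round white kitchen timer, 68 mm across, 37 mm high, loose. Origin: centre of its underside.
- clear_dish: Bystander: small white dish, 74 mm across, 24 mm high, loose. Origin: centre of its underside.
- choux_1: Bystander: choux bun, about 80 mm across, 53 mm high, loose. Origin: centre of its underside.
- choux_2: Bystander: choux bun, about 75 mm across, 53 mm high, loose. Origin: centre of its underside.
Things that resemble listed ones, but are neither listed nor needed, are in the scene too. There is more than one size of the press_tray; the one meant has the size given above.

How it is judged:
By the outcome, as a careful person would: the job done as asked, in the order asked, and still so for the second after the job is handed in, with the robot touching nothing.
It also fails if it takes over 72 s, if anything falls off the work surface, if the arm or the gripper's body presses on something with over 40 N, if the wrist force passes 120 N, or if a joint passes its speed limit or range.

## Robot

A 7-joint arm with a two-finger parallel gripper is mounted at the origin on a cart in front of the work surface, level with it; the furniture and walls round the work are solid. World frame = base frame: x ahead of the robot, y to its left, z up, the work surface at z = 0. Lengths are in m, angles in rad, forces in N, time in s.
With the tool pointing down it reaches from about 0.4 to 0.875 m from the base axis. Payload 6.5 kg.
Tool frame: the origin (TCP) lies midway between the tips of the shut fingers; the grasp point (between the pads) lies 19 mm behind it; z points along the fingers, y is the direction in which the jaws open and shut (so a half turn about z gives the same grasp; the last joint's range is limited). The gripper opens to 88 mm and grips with 3 to 60 N. Pads are 18 mm wide; open, the fingers measure 123 mm over their backs; the gripper's body (75 mm by 187 mm) begins 45 mm behind the grasp point.
Start: joints at [-1.3, 0.536, -0.004, 1.538, 0.003, 1.067, -0.071], TCP at [0.215, 0.613, 0.239] pointing down, gripper open.
Joint ranges: [-2.7, 2.7], [-0.37, 2.16], [-1.27, 1.26], [0.24, 2.4], [-1.31, 4.45], [0.19, 1.91], [-2.76, 2.76]. Speed limits (rad/s): [2.39, 2.39, 3.14, 3.14, 3.14, 3.14, 3.14].

## Interface

Orientations are given as a rotation vector (axis times angle).
In Python, from plant import manip gives the robot as it stands.
- The arm moves only by the shell command python3 -m crank 'ROWS'. ROWS is JSON, a list of rows, each a list of 7 numbers: the turn, a rotation vector about the tool's x, y, z in rad, then the shift along the tool's x, y, z in mm, then the opening, from -1 (shut) to 1 (fully open), so that 0 is half open. In form: [[rx, ry, rz, dx, dy, dz, jaw], ...]. A call has 1 to 20 rows; each row shifts and turns the commanded pose from where the row before left it, along the tool's axes as they then stand; what a row does not reach is not made up. A row lasts 1/8 s, in which the tool goes at most 62.5 mm and 10.7 degrees, less where a joint would pass 70% of its speed; a pose out of reach is approached as far as the arm can. A call with a gripper value outside its range is refused whole. The fingers move at their own pace and stop on an object; the grip force is fixed at half the most. Time passes only in rows, so rows that do not move let the fingers close. It gives the time, the measured TCP pose, the force and the opening at its end, in the units of the state.
- manip.read_state(): the state, without advancing time (a new reading comes with each control period).
- manip.read_camera(name): name is "side" or "top" or "wrist"; returns the picture (480x640x3 uint8, red, green, blue); there is no depth.
- manip.camera_params(name): a dict with "camera_matrix" (3x3 intrinsics, pixels), "dist" ([k1, k2, p1, p2, k3] as OpenCV has them; the pictures are not rectified), "xyz" and "rotation" of the camera in the world. Camera axes: x right, y down, z forward; pixel columns grow to the right and rows downward; lengths in m; the calibration is good to about 2 mm. A picture is of the moment at which its call begins: read the wrist's pose just before it. camera_params takes no time and is no camera call; for the wrist camera it gives the pose at the moment of the call.
- manip.job_done(): hands the job in, once; it reports no verdict.
Trained networks look in the newest picture that a camera, given by its name, has taken for a name from the list of things; names that differ only in an ending like _2 or _b are one class to them, and where a whole thing is asked for, a point or a joint stands for the part that bears it (a point fixed in the world has none). Each returns a list of dicts, best first, with "conf" (0 to 1); they miss things now and then, are a little off and sometimes report something else, mostly with a low value. They report only what shows in the picture. A call takes as long as a camera call. They do not tell look-alikes from the thing itself.
- manip.trace(camera, name): "region" (480x640 bool, what is visible of it) and "bbox" ([left, top, width, height] in pixels, round what is visible of it).
The state is a dict: "t": time; "q": joint angles; "joint_vel": joint speeds; "joint_efforts": joint torques, N m; "ee_pos": TCP position; "tool_rot": TCP orientation; "force": force on the tool from outside, world axes, zero at the start; "torque": the same for the moment, N m; "grip_width": opening from 0.0 (shut) to 1.0 (fully open).
Only numpy, scipy, OpenCV 4.12 (cv2) and the standard library are available. Lean on these libraries where they do the work, as an engineer would, in place of code of your own. Each camera call takes 0.05 s, during which the arm holds its last target.

## Working session

There is one attempt and no reset: what is moved stays moved. The work goes in short steps, Python scripts to look and compute and a shell command to move; the robot and the scene stay as the last step left them, time stands still between calls to the robot, and variables do not carry over. Pictures are saved under pics/ and viewed, and the job is handed in when it is done.

```bash
ls; mkdir -p pics
python3 - <<'E'
from plant import manip
import cv2,numpy as np
s=manip.read_state(); print({k:np.round(v,3).tolist() for k,v in s.items()})
for c in ["side","top","wrist"]:
    im=manip.read_camera(c); cv2.imwrite(f"pics/{c}0.png",im[:,:,::-1])
    p=manip.camera_params(c); print(c,{k:np.round(v,3).tolist() for k,v in p.items()})
E
```

```text
pics
{'t': 0.0, 'q': [-1.3, 0.537, -0.004, 1.539, 0.003, 1.067, -0.071], 'joint_vel': [0.001, 0.002, -0.0, -0.0, -0.002, 0.0, -0.001], 'joint_efforts': [0.001, -57.099, 0.991, -25.16, -0.056, 0.018, 0.0], 'ee_pos': [0.215, 0.613, 0.238], 'tool_rot': [-0.526, -3.097, 0.003], 'force': [0.333, -0.208, 0.196], 'torque': [-0.012, 0.03, 0.022], 'grip_width': 0.997}
side {'camera_matrix': [[442.609, 0.0, 318.774], [0.0, 442.609, 242.144], [0.0, 0.0, 1.0]], 'dist': [-0.111, 0.0, 0.0, 0.0, 0.0], 'xyz': [0.3, -0.645, 0.747], 'rotation': [-2.19, 0.337, -0.204]}
top {'camera_matrix': [[565.12, 0.0, 311.934], [0.0, 565.12, 240.74], [0.0, 0.0, 1.0]], 'dist': [-0.158, 0.0, 0.0, 0.0, 0.0], 'xyz': [0.292, 0.114, 1.587], 'rotation': [-2.093, 2.127, -0.226]}
wrist {'camera_matrix': [[355.761, 0.0, 323.541], [0.0, 355.761, 234.024], [0.0, 0.0, 1.0]], 'dist': [-0.017, 0.0, 0.0, 0.0, 0.0], 'xyz': [0.135, 0.642, 0.384], 'rotation': [2.339, 1.658, 0.268]}
```

View pics/side0.png

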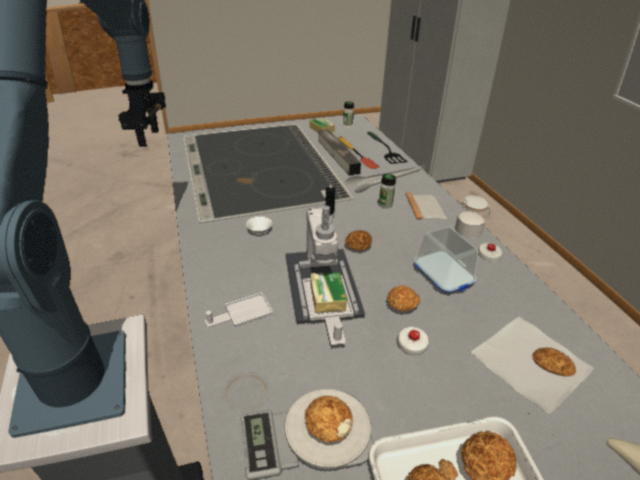

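View pics/top0.png

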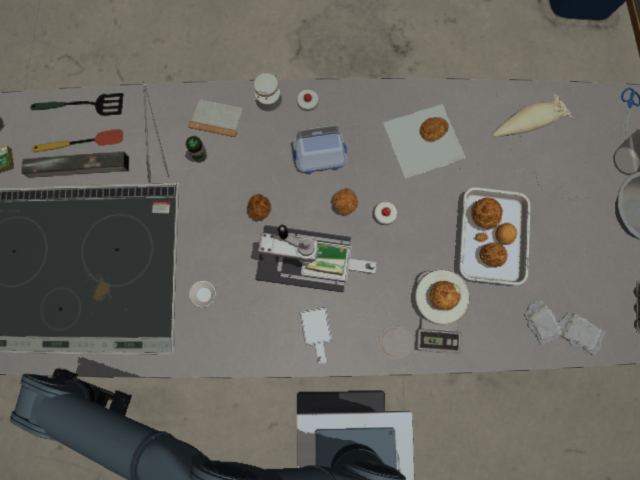

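View pics/wrist0.png

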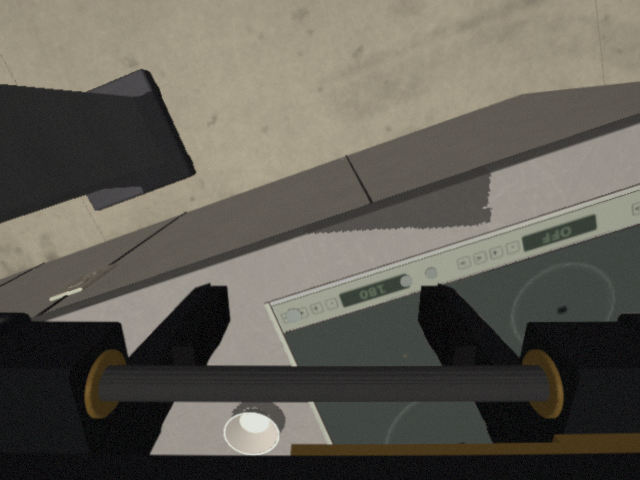

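The top view shows the press base around (305,258), the tray peg at about (370,267), and the grip at about (283,232). The side view shows the same press with the peg at about (337,330) and the grip at about (331,197). Next I measure these.

```bash
cat > h.py <<'E'
from plant import manip
import cv2,numpy as np
from scipy.spatial.transform import Rotation as R
def ray(cam,uv):
    p=manip.camera_params(cam)
    u=cv2.undistortPoints(np.array([[uv]],float),np.array(p["camera_matrix"]),np.array(p["dist"]))[0,0]
    d=R.from_rotvec(p["rotation"]).apply([u[0],u[1],1.]) if np.array(p["rotation"]).shape==(3,) else np.array(p["rotation"])@[u[0],u[1],1.]
    return np.array(p["xyz"]),d
def onz(cam,uv,z):
    o,d=ray(cam,uv); return o+d*(z-o[2])/d[2]
def proj(cam,X):
    p=manip.camera_params(cam); r=R.from_rotvec(p["rotation"]).inv()
    t=-r.apply(p["xyz"]); return cv2.projectPoints(np.array(X,float).reshape(-1,1,3),r.as_rotvec(),t,np.array(p["camera_matrix"]),np.array(p["dist"]))[0][:,0]
def tri(c1,a,c2,b):
    o1,d1=ray(c1,a);o2,d2=ray(c2,b)
    s=np.linalg.lstsq(np.c_[d1,-d2],o2-o1,rcond=None)[0]
    return (o1+d1*s[0]+o2+d2*s[1])/2, np.linalg.norm(o1+d1*s[0]-o2-d2*s[1])
E
python3 - <<'E'
from h import *
for c in ["side","top"]:
  im=manip.read_camera(c)
  for n in ["press_grip","press_tray","tray_peg","press","cheese","press_ram","timer","clear_dish","choux_1"]:
    for r in manip.trace(c,n)[:4]:
        ys,xs=np.nonzero(r["region"]); print(c,n,round(r["conf"],2),[int(v) for v in r["bbox"]],(round(xs.mean(),1),round(ys.mean(),1)) if len(xs) else None)
  cr=im[180:360,270:430] if c=="side" else im[210:310,240:400]
  cv2.imwrite(f"pics/{c}_crop.png",cv2.resize(cr,None,fx=(3.3 if c=="side" else 5),fy=(3.3 if c=="side" else 5),interpolation=cv2.INTER_CUBIC)[:,:,::-1])
E
```

```text
side press_grip 0.55 [326, 187, 8, 24] (np.float64(330.2), np.float64(199.2))
side press_tray 0.75 [206, 291, 64, 35] (np.float64(241.8), np.float64(311.0))
side tray_peg 0.69 [206, 288, 66, 38] (np.float64(242.4), np.float64(310.5))
side tray_peg 0.66 [300, 282, 55, 64] (np.float64(327.5), np.float64(316.0))
side press 0.66 [283, 186, 79, 140] (np.float64(319.7), np.float64(259.0))
side press 0.31 [310, 275, 35, 37] (np.float64(327.4), np.float64(292.0))
side cheese 0.56 [309, 274, 37, 37] (np.float64(327.5), np.float64(292.4))
side press_ram 0.66 [307, 204, 29, 59] (np.float64(323.9), np.float64(241.6))
side timer 0.75 [400, 326, 25, 31] (np.float64(412.7), np.float64(340.4))
side clear_dish 0.52 [249, 216, 20, 18] (np.float64(258.3), np.float64(224.6))
side choux_1 0.75 [343, 234, 29, 15] (np.float64(358.5), np.float64(240.4))
side choux_1 0.71 [385, 285, 34, 24] (np.float64(403.1), np.float64(297.8))
top press_tray 0.9 [298, 243, 77, 37] (np.float64(341.1), np.float64(266.1))
top press_tray 0.81 [301, 304, 29, 61] (np.float64(315.8), np.float64(330.1))
top tray_peg 0.72 [301, 304, 27, 60] (np.float64(316.0), np.float64(330.3))
top tray_peg 0.66 [302, 244, 71, 36] (np.float64(342.3), np.float64(266.3))
top press 0.59 [254, 221, 94, 69] (np.float64(293.3), np.float64(256.5))
top cheese 0.9 [305, 245, 40, 28] (np.float64(328.7), np.float64(259.6))
top press_ram 0.42 [304, 240, 2, 23] (np.float64(305.2), np.float64(248.8))
top timer 0.57 [374, 200, 23, 23] (np.float64(384.7), np.float64(212.4))
top clear_dish 0.83 [189, 280, 26, 28] (np.float64(202.2), np.float64(293.5))
top clear_dish 0.62 [300, 242, 75, 37] (np.float64(341.6), np.float64(266.4))
top choux_1 0.77 [246, 194, 25, 27] (np.float64(258.8), np.float64(206.6))
top choux_1 0.62 [334, 182, 23, 33] (np.float64(344.2), np.float64(201.0))
```

```bash
ls pics; ls
```

```text
side0.png
side_crop.png
top0.png
top_crop.png
wrist0.png
h.py
pics
```

View pics/side_crop.png

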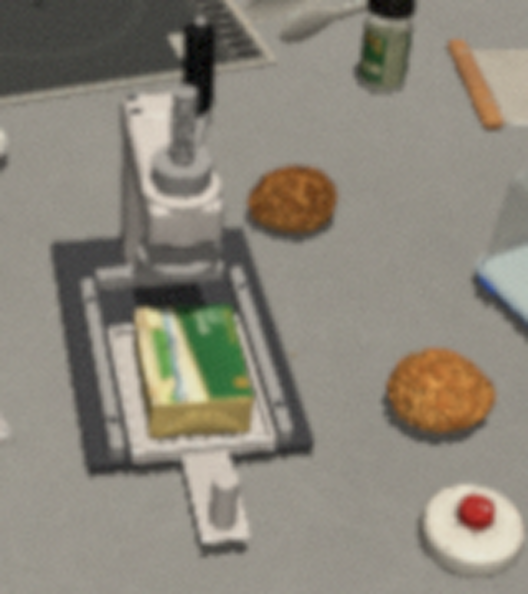

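View pics/top_crop.png

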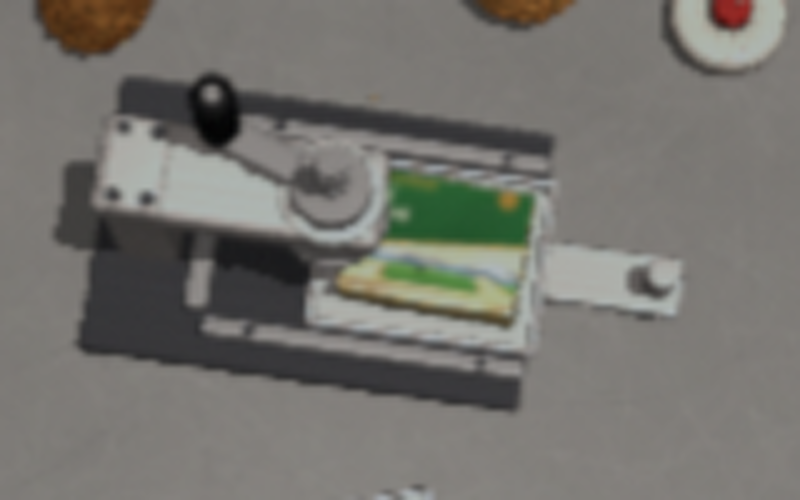

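The top crop shows the base plate corners at about (122,80), (552,135), (518,408) and (82,350), the grip at (213,105), and the peg at (655,278). In the side crop the peg stands at (224,500) and the grip at (200,65). I'll fit the press pose to both.

Run:
```python
from h import *
from scipy.optimize import least_squares
T=lambda x,y:(240+(x+.5)/5-.5,210+(y+.5)/5-.5)
S=lambda x,y:(270+(x+.5)/3.3-.5,180+(y+.5)/3.3-.5)
# base corners top, from top cam
tc=[T(122,79),T(553,135),T(519,409),T(80,350)]
W=np.array([onz("top",p,.016) for p in tc]); print(W.round(4)); print([np.linalg.norm(W[i]-W[(i+1)%4]).round(4) for i in range(4)])
sc=[S(53,243),S(97,472),S(312,447)]
Ws=np.array([onz("side",p,.016) for p in sc]); print("side",Ws.round(4))
# press local corners: image left=+y world ; 
loc=np.array([[.08,0],[.08,0],[-.08,0],[-.08,0]])
print("peg",tri("top",T(658,270),"side",S(224,476)), onz("top",T(658,270),.063),onz("side",S(224,476),.063))
print("grip top",tri("top",T(211,84),"side",S(200,20)), onz("top",T(211,84),.253),onz("side",S(200,20),.253))
print("spindle",tri("top",T(345,178),"side",S(185,92)),onz("side",S(185,92),.242))
for z in (0,.1,.242): print(z,proj("top",[W.mean(0)[:2].tolist()+[z]]))
```

```text
[[ 6.770e-01  2.452e-01  1.600e-02]
 [ 6.402e-01 -5.000e-04  1.600e-02]
 [ 4.837e-01  2.320e-02  1.600e-02]
 [ 5.209e-01  2.687e-01  1.600e-02]]
[np.float64(0.2485), np.float64(0.1583), np.float64(0.2483), np.float64(0.1579)]
side [[ 0.5251  0.2643  0.016 ]
 [ 0.4891  0.0126  0.016 ]
 [ 0.6379 -0.0083  0.016 ]]
peg (array([ 0.55399292, -0.0528922 ,  0.0590869 ]), np.float64(0.0005165949211586626)) [ 0.55306569 -0.05240896  0.063     ] [ 0.55281377 -0.05626839  0.063     ]
grip top (array([0.61427717, 0.18241556, 0.25293929]), np.float64(0.002893612738257192)) [0.61571192 0.18209871 0.253     ] [0.61266591 0.18211432 0.253     ]
spindle (array([0.57522823, 0.11679879, 0.23937392]), np.float64(0.008773010556601409)) [0.57844857 0.11319155 0.242     ]
0 [[303.30428318 259.00383944]]
0.1 [[302.73880639 252.33600414]]
0.242 [[301.79844378 241.23585736]]
```

```bash
cat >> h.py <<'E'
YAW=-0.1487  # press
PX=np.array([np.cos(YAW),np.sin(YAW)]);PY=np.array([-np.sin(YAW),np.cos(YAW)])
def plan(target,N,yaw=None):
    "rows from measured pose to target (TCP), tool y along world angle yaw"
    s=manip.read_state(); Rm=R.from_rotvec(s["tool_rot"]); p=np.array(s["ee_pos"])
    if yaw is None: yaw=YAW
    Rt=R.from_matrix(np.c_[[-np.sin(yaw),np.cos(yaw),0],[np.cos(yaw),np.sin(yaw),0],[0,0,-1]])
    rv=(Rm.inv()*Rt).as_rotvec(); print("total rot",rv.round(3),"dist",np.linalg.norm(target-p).round(3))
    step=(np.array(target)-p)/N
    cur=Rm; rows=[]
    for i in range(N):
        d=cur.inv().apply(step)*1000   # assumes shift in the frame before the turn
        rows.append([*np.round(rv/N,3).tolist(),*np.round(d,0).tolist()])
        cur=cur*R.from_rotvec(np.round(rv/N,3))
    print(rows)
def st():
    s=manip.read_state(); m=R.from_rotvec(s["tool_rot"]).as_matrix()
    print("t %.2f"%s["t"],"p",np.round(s["ee_pos"],4),"F",np.round(s["force"],2),"w",round(s["grip_width"],3),"yaw_y",round(np.arctan2(m[1,1],m[0,1]),4),"zax",m[:,2].round(3),"q",np.round(s["q"],2))
    return s
E
python3 - <<'E'
from h import *
st(); plan(np.array([.545,-.09,.33]),16)
E
```

```text
t 1.15 p [0.2148 0.6135 0.2387] F [-0.95  0.25 -0.84] w 0.996 yaw_y 1.2341 zax [ 0.  0. -1.] q [-1.3   0.54 -0.    1.54  0.    1.07 -0.07]
total rot [ 0.    -0.     1.383] dist 0.782
[[0.0, -0.0, 0.086, -34.0, -35.0, -6.0], [0.0, -0.0, 0.086, -37.0, -32.0, -6.0], [0.0, -0.0, 0.086, -39.0, -28.0, -6.0], [0.0, -0.0, 0.086, -42.0, -25.0, -6.0], [0.0, -0.0, 0.086, -44.0, -21.0, -6.0], [0.0, -0.0, 0.086, -45.0, -17.0, -6.0], [0.0, -0.0, 0.086, -47.0, -13.0, -6.0], [0.0, -0.0, 0.086, -48.0, -9.0, -6.0], [0.0, -0.0, 0.086, -48.0, -5.0, -6.0], [0.0, -0.0, 0.086, -49.0, -1.0, -6.0], [0.0, -0.0, 0.086, -48.0, 3.0, -6.0], [0.0, -0.0, 0.086, -48.0, 7.0, -6.0], [0.0, -0.0, 0.086, -47.0, 11.0, -6.0], [0.0, -0.0, 0.086, -46.0, 15.0, -6.0], [0.0, -0.0, 0.086, -45.0, 19.0, -6.0], [0.0, -0.0, 0.086, -43.0, 23.0, -6.0]]
```

```bash
python3 -m crank '[[0,0,0.086,-34,-35,-9,0],[0,0,0.086,-37,-32,-9,0],[0,0,0.086,-39,-28,-9,0],[0,0,0.086,-42,-25,-9,0],[0,0,0.086,-44,-21,-6,-1],[0,0,0.086,-45,-17,-6,-1],[0,0,0.086,-47,-13,-6,-1],[0,0,0.086,-48,-9,-6,-1],[0,0,0.086,-48,-5,-6,-1],[0,0,0.086,-49,-1,-6,-1],[0,0,0.086,-48,3,-6,-1],[0,0,0.086,-48,7,-5,-1],[0,0,0.086,-47,11,-5,-1],[0,0,0.086,-46,15,-5,-1],[0,0,0.086,-45,19,-5,-1],[0,0,0.086,-43,23,0,-1],[0,0,0,0,0,0,-1],[0,0,0,0,0,0,-1]]'
python3 - <<'E'
from h import *
st()
im=manip.read_camera("wrist"); cv2.imwrite("pics/wrist1.png",im[:,:,::-1]); p=manip.camera_params("wrist");print(p["xyz"],p["rotation"])
for n in ["press_grip","press_tray","press_ram"]:
    for r in manip.trace("wrist",n)[:3]:
        ys,xs=np.nonzero(r["region"]); print(n,round(r["conf"],2),[int(v) for v in r["bbox"]])
E
```

```text
t: 3.4
ee_pos: [0.5443, -0.0896, 0.3365]
tool_rot: [-2.372, -2.059, -0.0]
force: [-0.3, -0.3, 0.5]
grip_width: 0.005
t 3.40 p [ 0.5443 -0.0896  0.3365] F [-0.25 -0.34  0.49] w 0.005 yaw_y -0.141 zax [-0.001  0.001 -1.   ] q [-0.42  0.31  0.63  1.71 -0.2   1.19  0.13]
[ 0.55426733 -0.00628835  0.48289494] [ 2.81541695 -0.19802889 -0.03293144]
press_tray 0.69 [283, 0, 88, 171]
press_tray 0.5 [260, 0, 138, 102]
```

View pics/wrist1.png

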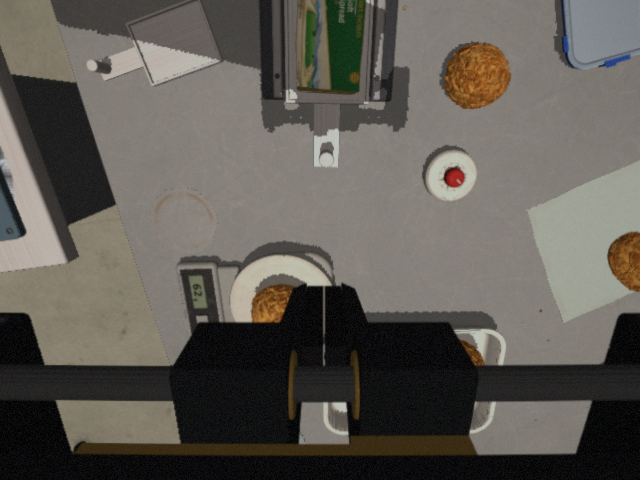

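The wrist picture shows our tray's peg top at about (326,155), with the tray's front edge at row 100. The shut fingers line up with the peg.

Run:
```python
from h import *
a=onz("wrist",(326,154),.063); b=onz("wrist",(326,148),.045); print(a)
print("corners",onz("wrist",(262,100),.016),onz("wrist",(388,100),.016))
e=np.array(st()["ee_pos"])
peg=a[:2]; d=peg-e[:2]; print("press frame rel tcp: py",d@PY,"px",d@PX)
```

```text
[ 0.5512092  -0.04774613  0.063     ]
corners [0.48175813 0.02348232 0.016     ] [0.63557231 0.00176537 0.016     ]
t 3.60 p [ 0.5443 -0.0889  0.3367] F [-0.28  0.31 -0.15] w 0.008 yaw_y -0.1395 zax [-0.     0.001 -1.   ] q [-0.42  0.31  0.63  1.71 -0.2   1.18  0.13]
press frame rel tcp: py 0.04169641266810926 px 0.000727592312254131
```

```bash
python3 -m crank '[[0,0,0.009,0,1,50,-1],[0,0,0,0,0,55,-1],[0,0,0,0,0,55,-1],[0,0,0,0,0,55,-1],[0,0,0,0,0,50,-1],[0,0,0,0,0,38,-1],[0,0,0,6,0,0,-1],[0,0,0,8,0,0,-1],[0,0,0,8,0,0,-1],[0,0,0,8,0,0,-1],[0,0,0,8,0,0,-1]]'
python3 - <<'E'
from h import *
st()
im=manip.read_camera("side"); cv2.imwrite("pics/side2.png",cv2.resize(im[160:400,230:470],None,fx=2.4,fy=2.4)[:,:,::-1])
E
```

```text
t: 4.97
ee_pos: [0.5524, -0.0545, 0.0354]
tool_rot: [2.381, 2.044, 0.001]
force: [-1.0, -5.9, 4.7]
grip_width: 0.002
t 4.97 p [ 0.5524 -0.0545  0.0354] F [-1.01 -5.89  4.71] w 0.002 yaw_y -0.1522 zax [ 0.003 -0.002 -1.   ] q [-0.3   0.72  0.42  1.93 -0.5   0.59  0.3 ]
```

View pics/side2.png

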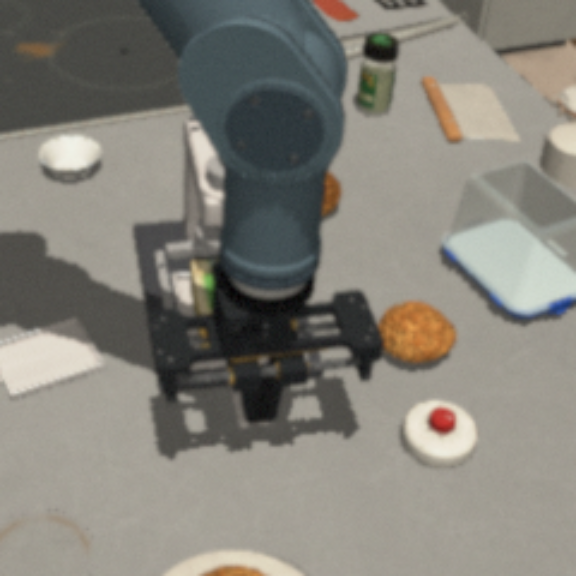

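Contact with the peg is established (about 6 N). I continue the push.

```bash
python3 -m crank '[[0,0,0,7,0,0,-1],[0,0,0,7,0,0,-1],[0,0,0,7,0,0,-1],[0,0,0,7,0,0,-1]]';python3 -m crank '[[0,0,0,5,0,0,-1],[0,0,0,5,0,0,-1]]'
```

```text
t: 5.52
ee_pos: [0.5565, -0.0273, 0.0353]
tool_rot: [2.381, 2.043, 0.001]
force: [-1.1, -6.8, 6.5]
grip_width: 0.003
t: 5.78
ee_pos: [0.5577, -0.0191, 0.0353]
tool_rot: [2.381, 2.042, -0.002]
force: [-3.5, -16.1, 6.0]
grip_width: 0.003
```

```bash
python3 -m crank '[[0,0,0,3,0,0,-1],[0,0,0,0,0,0,-1]]';python3 -m crank '[[0,0,0,4,0,0,-1],[0,0,0,0,0,0,-1]]'
```

```text
t: 6.02
ee_pos: [0.5577, -0.0192, 0.0354]
tool_rot: [2.382, 2.037, -0.005]
force: [-3.4, -17.8, 6.7]
grip_width: 0.002
t: 6.28
ee_pos: [0.5576, -0.019, 0.0354]
tool_rot: [2.383, 2.032, -0.009]
force: [-4.0, -25.0, 6.9]
grip_width: 0.007
```

Solid stop: the force rises from 16 to 25 N with no movement, so the tray is home. I back off, rise and look.

```bash
python3 -m crank '[[0,0,0,-12,0,0,-1],[0,0,0,-12,0,0,-1],[0,0,0,-20,0,0,-1],[0,0,0,0,0,-40,-1],[0,0,0,0,0,-55,0],[0,0,0,0,0,-55,0],[0,0,0,0,0,-60,0],[0,0,0,0,0,-60,0],[0,0,0,0,0,-55,0],[0,0,0,40,0,0,0],[0,0,0,0,0,0,0]]'
python3 - <<'E'
from h import *
st()
for c in ["wrist","side"]:
  im=manip.read_camera(c); cv2.imwrite(f"pics/{c}3.png",(im if c!="side" else cv2.resize(im[160:400,230:470],None,fx=2.4,fy=2.4))[:,:,::-1])
for r in manip.trace("wrist","press_grip")[:3]:
        ys,xs=np.nonzero(r["region"]); print(round(r["conf"],2),[int(v) for v in r["bbox"]])
E
```

```text
t: 7.65
ee_pos: [0.5577, -0.0092, 0.359]
tool_rot: [-2.376, -2.053, -0.003]
force: [-0.1, 0.4, 0.2]
grip_width: 0.5
t 7.65 p [ 0.5577 -0.0092  0.359 ] F [-0.08  0.43  0.19] w 0.5 yaw_y -0.1455 zax [ 0.001  0.002 -1.   ] q [-0.58  0.31  0.66  1.67 -0.2   1.24 -0.02]
0.59 [297, 26, 64, 93]
```

View pics/wrist3.png

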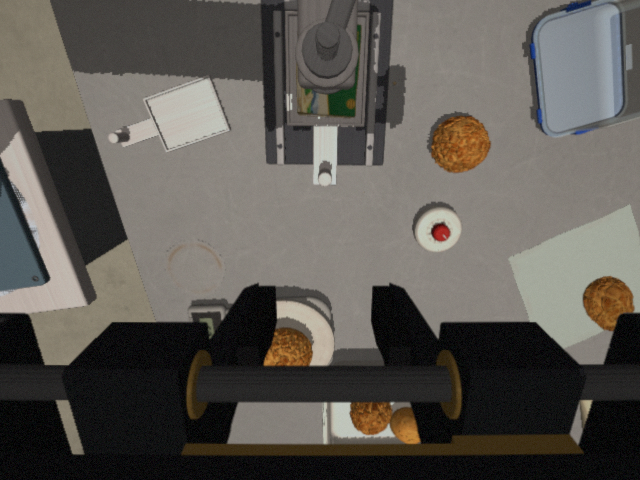

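View pics/side3.png

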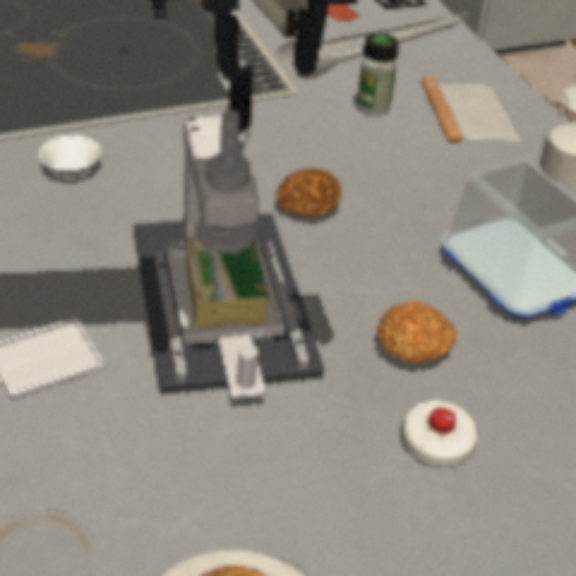

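The tray is home under the head. In the wrist view the spindle top is at (327,38), the peg at (325,178), and the grip is out of view. I move ahead to see the grip.

```bash
python3 - <<'E'
from h import *
print(onz("wrist",(327,37),.242), "peg",onz("wrist",(325,174),.063))
E
python3 -m crank '[[0,0,0.003,45,0,0,0],[0,0,0,40,0,0,0],[0,0,0,0,0,0,0]]'
python3 - <<'E'
from h import *
st()
im=manip.read_camera("wrist"); cv2.imwrite(f"pics/wrist4.png",im[:,:,::-1])
for r in manip.trace("wrist","press_grip")[:3]:
        ys,xs=np.nonzero(r["region"]); print(round(r["conf"],2),[int(v) for v in r["bbox"]])
E
```

```text
[0.57748256 0.1178944  0.242     ] peg [0.55890565 0.00118423 0.063     ]
t: 8.18
ee_pos: [0.5701, 0.0742, 0.3578]
tool_rot: [-2.381, -2.048, 0.001]
force: [0.6, -0.8, 0.1]
grip_width: 0.501
t 8.18 p [0.5701 0.0742 0.3578] F [ 0.59 -0.81  0.12] w 0.501 yaw_y -0.1497 zax [-0.001  0.    -1.   ] q [-0.68  0.34  0.62  1.62 -0.21  1.25 -0.17]
0.87 [341, 52, 35, 40]
```

View pics/wrist4.png

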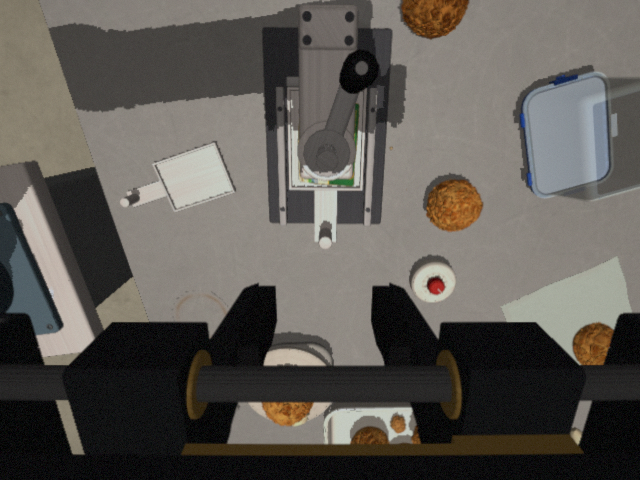

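The grip top is centred at about (360,69), and the spindle top is at about (326,147).

Run:
```python
from h import *
im=manip.read_camera("wrist"); cv2.imwrite("pics/wrist4z.png",cv2.resize(im[30:190,270:410],None,fx=3.7,fy=3.7,interpolation=cv2.INTER_CUBIC)[:,:,::-1])
g=onz("wrist",(361,69),.253); a=onz("wrist",(326,147),.242)
print(g,a,np.linalg.norm(g[:2]-a[:2]))
A=np.array([.579,.125])
e=np.array(st()["ee_pos"])[:2]
for ax in (a[:2],A):
  d=g[:2]-ax; print("phi",np.arctan2(d@PX,d@PY),np.linalg.norm(d))
print("tool shift to grip: dx",(g[:2]-e)@PY*1e3,"dy",(g[:2]-e)@PX*1e3)
print("proj check axis A",proj("wrist",[[*A,.242],[*A,.18],[*a[:2],.18]]))
```

```text
[0.60989918 0.17677931 0.253     ] [0.57978164 0.13060199 0.242     ] 0.05513084996824819
t 8.32 p [0.5701 0.0694 0.3586] F [0.51 0.58 0.04] w 0.502 yaw_y -0.1566 zax [-0.    -0.001 -1.   ] q [-0.68  0.34  0.63  1.62 -0.21  1.25 -0.17]
phi 0.42923067976724294 0.05513084996824819
phi 0.38932460254058665 0.060298057397820924
tool shift to grip: dx 112.07022209485832 dy 23.449568629515134
proj check axis A [[326.12906196 154.98402562]
 [325.66764951 147.66208486]
 [325.56012889 141.13065656]]
```

View pics/wrist4z.png

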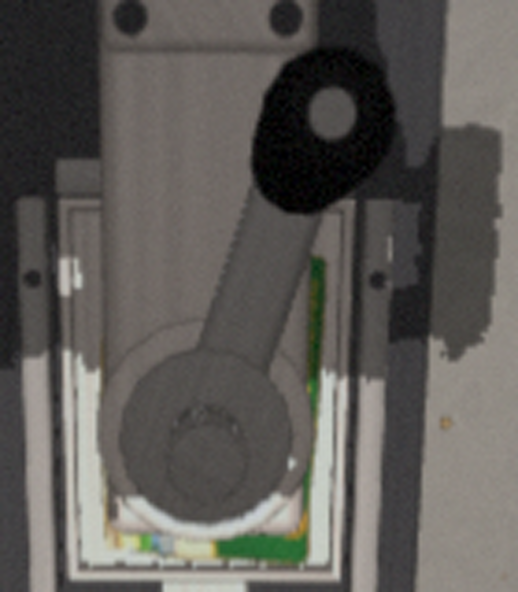

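Run:
```python
from h import *
c=lambda x,y:(270+(x+.5)/3.7-.5,30+(y+.5)/3.7-.5)
g=onz("wrist",c(331,113),.253); a=onz("wrist",c(207,456),.242)
print(g,a,np.linalg.norm(g[:2]-a[:2]))
d=g[:2]-a[:2]; print("phi",np.arctan2(d@PX,d@PY))
e=np.array(st()["ee_pos"])[:2]
print("tool shift to grip: dx",(g[:2]-e)@PY*1e3,"dy",(g[:2]-e)@PX*1e3)
```

```text
[0.60934235 0.18215329 0.253     ] [0.57883959 0.12654301 0.242     ] 0.0634265119605119
phi 0.35299805804072826
t 8.32 p [0.5701 0.0694 0.3586] F [0.51 0.58 0.04] w 0.502 yaw_y -0.1566 zax [-0.    -0.001 -1.   ] q [-0.68  0.34  0.63  1.62 -0.21  1.25 -0.17]
tool shift to grip: dx 117.30240972868805 dy 22.102717962360646
```

```bash
python3 -m crank '[[0,0,-0.008,40,8,0,0],[0,0,0,40,8,0,0],[0,0,0,37,6,0,0],[0,0,0,0,0,30,0],[0,0,0,0,0,10,0],[0,0,0,0,0,0,0]]'
python3 - <<'E'
from h import *
e=np.array(st()["ee_pos"])[:2]
im=manip.read_camera("wrist"); cv2.imwrite(f"pics/wrist5.png",im[:,:,::-1])
g=np.array([.6101,.1825]); print("remaining dx",(g-e)@PY*1e3,"dy",(g-e)@PX*1e3)
E
```

```text
t: 9.07
ee_pos: [0.6093, 0.1822, 0.3186]
tool_rot: [2.38, 2.05, -0.002]
force: [0.1, 0.2, -0.1]
grip_width: 0.501
t 9.07 p [0.6093 0.1822 0.3186] F [ 0.11  0.2  -0.05] w 0.501 yaw_y -0.1486 zax [-0.001 -0.001 -1.   ] q [-0.75  0.49  0.57  1.51 -0.27  1.22 -0.29]
remaining dx 0.4568610359101481 dy 0.7909349432528768
```

View pics/wrist5.png

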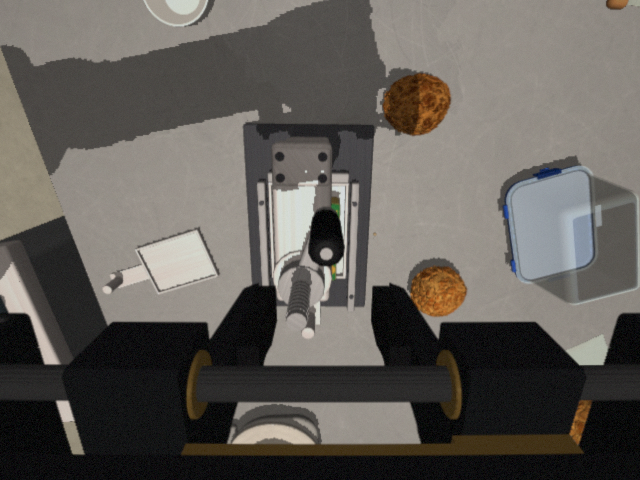

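The grip top at (325,252) lies centred between the fingers. I descend and grasp.

```bash
python3 -m crank '[[0,0,0,0,1,30,0],[0,0,0,0,0,30,0],[0,0,0,0,0,30,0],[0,0,0,0,0,20,0],[0,0,0,0,0,12,0],[0,0,0,0,0,0,0]]'
python3 - <<'E'
from h import *
e=np.array(st()["ee_pos"])[:2]
E
```

```text
t: 9.88
ee_pos: [0.6104, 0.1838, 0.1967]
tool_rot: [-2.378, -2.053, 0.0]
force: [0.8, -0.4, 0.2]
grip_width: 0.5
t 9.88 p [0.6104 0.1838 0.1967] F [ 0.76 -0.36  0.23] w 0.5 yaw_y -0.1462 zax [-0. -0. -1.] q [-0.72  0.61  0.52  1.63 -0.34  0.99 -0.23]
```

```bash
python3 -m crank '[[0,0,0,0,0,0,-1],[0,0,0,0,0,0,-1],[0,0,0,0,0,0,-1],[0,0,0,0,0,0,-1]]'
python3 - <<'E'
from h import *
e=np.array(st()["ee_pos"])[:2]
im=manip.read_camera("wrist"); cv2.imwrite(f"pics/wrist6.png",im[:,:,::-1])
A=np.array([.5787,.1262]); d=e-A; print(np.linalg.norm(d),np.arctan2(d@PX,d@PY))
# circle rows: 0.2 rad
phi=.36
import math
for k in range(34):
    a,b=phi+.2*k,phi+.2*(k+1)
    print([0,0,0,round(65*(math.cos(b)-math.cos(a)),1),round(65*(math.sin(b)-math.sin(a)),1),0,-1],end=",")
E
```

```text
t: 10.38
ee_pos: [0.611, 0.184, 0.1975]
tool_rot: [2.377, 2.053, 0.003]
force: [1.3, -0.2, 3.8]
grip_width: 0.259
t 10.38 p [0.611  0.184  0.1975] F [ 1.26 -0.18  3.78] w 0.259 yaw_y -0.146 zax [ 0.002  0.    -1.   ] q [-0.72  0.61  0.52  1.63 -0.34  0.99 -0.23]
0.06625398720966633 0.3612051627035062
[0, 0, 0, -5.8, 11.6, 0, -1],[0, 0, 0, -8.0, 10.3, 0, -1],[0, 0, 0, -9.8, 8.5, 0, -1],[0, 0, 0, -11.3, 6.3, 0, -1],[0, 0, 0, -12.4, 4.0, 0, -1],[0, 0, 0, -12.9, 1.4, 0, -1],[0, 0, 0, -12.9, -1.2, 0, -1],[0, 0, 0, -12.4, -3.7, 0, -1],[0, 0, 0, -11.5, -6.1, 0, -1],[0, 0, 0, -10.0, -8.3, 0, -1],[0, 0, 0, -8.2, -10.1, 0, -1],[0, 0, 0, -6.0, -11.5, 0, -1],[0, 0, 0, -3.6, -12.5, 0, -1],[0, 0, 0, -1.1, -12.9, 0, -1],[0, 0, 0, 1.5, -12.9, 0, -1],[0, 0, 0, 4.1, -12.3, 0, -1],[0, 0, 0, 6.4, -11.3, 0, -1],[0, 0, 0, 8.5, -9.8, 0, -1],[0, 0, 0, 10.3, -7.9, 0, -1],[0, 0, 0, 11.7, -5.7, 0, -1],[0, 0, 0, 12.6, -3.2, 0, -1],[0, 0, 0, 13.0, -0.7, 0, -1],[0, 0, 0, 12.8, 1.9, 0, -1],[0, 0, 0, 12.2, 4.4, 0, -1],[0, 0, 0, 11.1, 6.8, 0, -1],[0, 0, 0, 9.5, 8.8, 0, -1],[0, 0, 0, 7.6, 10.5, 0, -1],[0, 0, 0, 5.3, 11.8, 0, -1],[0, 0, 0, 2.9, 12.7, 0, -1],[0, 0, 0, 0.3, 13.0, 0, -1],[0, 0, 0, -2.3, 12.8, 0, -1],[0, 0, 0, -4.8, 12.1, 0, -1],[0, 0, 0, -7.1, 10.9, 0, -1],[0, 0, 0, -9.1, 9.3, 0, -1],
```

View pics/wrist6.png

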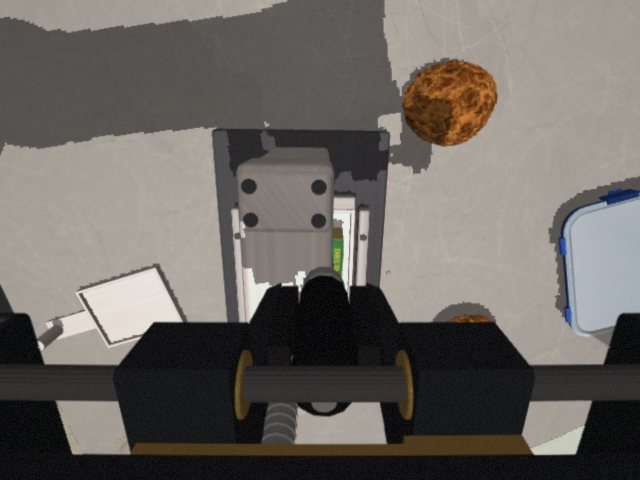

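The fingers hold the grip (opening 22.8 mm). I start winding carefully.

```bash
cat >> h.py <<'E'
A=np.array([.5787,.1262])
def ck():
    s=st(); d=np.array(s["ee_pos"])[:2]-A; ph=np.arctan2(d@PX,d@PY)
    t=np.cos(ph)*PX-np.sin(ph)*PY; r=np.sin(ph)*PX+np.cos(ph)*PY
    f=np.array(s["force"])[:2]; tq=s["torque"]
    print("r %.1f phi %.3f (%.3f) tang %.2f rad %.2f"%(np.linalg.norm(d)*1e3,ph,ph%(2*np.pi),-f@t,f@r))
E
python3 -m crank '[[0,0,0,-5.8,11.6,0,-1],[0,0,0,-8,10.3,0,-1],[0,0,0,-9.8,8.5,0,-1],[0,0,0,-11.3,6.3,0,-1]]'
python3 -c "
from h import *
ck()"
python3 -m crank '[[0,0,0,-12.4,4,0,-1],[0,0,0,-12.9,1.4,0,-1],[0,0,0,-12.9,-1.2,0,-1],[0,0,0,-12.4,-3.7,0,-1]]'
python3 -c "
from h import *
ck()"
```

```text
t: 10.92
ee_pos: [0.6418, 0.148, 0.1976]
tool_rot: [-2.371, -2.055, -0.006]
force: [-1.0, 7.5, 6.7]
grip_width: 0.262
t 10.93 p [0.6418 0.148  0.1976] F [-1.    7.53  6.68] w 0.262 yaw_y -0.1428 zax [ 0.001  0.005 -1.   ] q [-0.63  0.64  0.51  1.57 -0.36  1.02 -0.16]
r 66.8 phi 1.089 (1.089) tang 7.44 rad 1.52
t: 11.42
ee_pos: [0.6376, 0.0959, 0.1976]
tool_rot: [2.374, 2.054, 0.011]
force: [8.7, 5.2, -0.2]
grip_width: 0.263
t 11.43 p [0.6376 0.0959 0.1976] F [ 8.75  5.23 -0.18] w 0.263 yaw_y -0.1441 zax [ 0.007  0.003 -1.   ] q [-0.57  0.61  0.52  1.62 -0.35  0.99 -0.08]
r 66.2 phi 1.897 (1.897) tang 8.65 rad 5.39
```

Drag about 8 N as expected. I continue.

```bash
C='from h import *
ck()'
python3 -m crank '[[0,0,0,-11.5,-6.1,0,-1],[0,0,0,-10,-8.3,0,-1],[0,0,0,-8.2,-10.1,0,-1],[0,0,0,-6,-11.5,0,-1]]' >/dev/null
python3 -c "$C"
python3 -m crank '[[0,0,0,-3.6,-12.5,0,-1],[0,0,0,-1.1,-12.9,0,-1],[0,0,0,1.5,-12.9,0,-1],[0,0,0,4.1,-12.3,0,-1]]'>/dev/null
python3 -c "$C"
python3 -m crank '[[0,0,0,6.4,-11.3,0,-1],[0,0,0,8.5,-9.8,0,-1],[0,0,0,10.3,-7.9,0,-1],[0,0,0,11.7,-5.7,0,-1]]'>/dev/null
python3 -c "$C"
```

```text
t 11.93 p [0.5962 0.0637 0.1976] F [ 7.35  0.98 -0.09] w 0.266 yaw_y -0.1461 zax [ 0.006  0.    -1.   ] q [-0.57  0.54  0.53  1.74 -0.33  0.94 -0.05]
r 64.9 phi 2.719 (2.719) tang 7.34 rad 1.04
t 12.43 p [0.5462 0.0713 0.1976] F [ 8.13 -0.37 -1.46] w 0.26 yaw_y -0.1469 zax [ 0.006 -0.001 -1.   ] q [-0.63  0.46  0.55  1.87 -0.3   0.89 -0.09]
r 63.8 phi -2.755 (3.528) tang 7.18 rad -3.83
t 12.93 p [0.5171 0.1117 0.1975] F [ 7.25 -6.28 -0.93] w 0.267 yaw_y -0.1479 zax [ 0.005 -0.002 -1.   ] q [-0.73  0.42  0.55  1.93 -0.28  0.87 -0.19]
r 63.3 phi -1.950 (4.333) tang 7.77 rad -5.62
```

```bash
sed -i 's/^A=.*/A=np.array([.5803,.1263])/' h.py; C='from h import *
ck()'
python3 -m crank '[[0,0,0,12.6,-1.7,0,-1],[0,0,0,13,-0.7,0,-1],[0,0,0,12.8,1.9,0,-1],[0,0,0,12.2,4.4,0,-1]]' >/dev/null
python3 -c "$C"
python3 -m crank '[[0,0,0,11.1,6.8,0,-1],[0,0,0,9.5,8.8,0,-1],[0,0,0,7.6,10.5,0,-1],[0,0,0,5.3,11.8,0,-1]]'>/dev/null
python3 -c "$C"
python3 -m crank '[[0,0,0,2.9,12.7,0,-1],[0,0,0,0.3,13,0,-1],[0,0,0,-2.3,12.8,0,-1],[0,0,0,-4.8,12.1,0,-1]]'>/dev/null
python3 -c "$C"
python3 - <<'E'
import math
phi=6.76
for k in range(44):
    a,b=phi+.2*k,phi+.2*(k+1)
    print(round(b,2),[0,0,0,round(65*(math.cos(b)-math.cos(a)),1),round(65*(math.sin(b)-math.sin(a)),1),0,-1],end=",")
E
```

```text
t 13.43 p [0.5254 0.1615 0.1974] F [-4.52 -5.37 12.23] w 0.261 yaw_y -0.1474 zax [-0.002 -0.002 -1.   ] q [-0.79  0.46  0.53  1.87 -0.29  0.9  -0.26]
r 65.2 phi -1.149 (5.134) tang 6.96 rad 0.91
t 13.93 p [0.5676 0.1905 0.1974] F [-7.37 -2.93 12.2 ] w 0.265 yaw_y -0.146 zax [-0.003 -0.    -1.   ] q [-0.77  0.54  0.52  1.74 -0.32  0.95 -0.27]
r 65.5 phi -0.344 (5.939) tang 7.80 rad -1.45
t 14.43 p [0.6168 0.1807 0.1974] F [-9.21  0.55 12.83] w 0.263 yaw_y -0.1448 zax [-0.004  0.002 -1.   ] q [-0.7   0.61  0.51  1.62 -0.34  1.   -0.23]
r 65.5 phi 0.443 (0.443) tang 7.95 rad -4.68
6.96 [0, 0, 0, -7.1, 10.9, 0, -1],7.16 [0, 0, 0, -9.1, 9.3, 0, -1],7.36 [0, 0, 0, -10.8, 7.3, 0, -1],7.56 [0, 0, 0, -12.0, 5.0, 0, -1],7.76 [0, 0, 0, -12.7, 2.5, 0, -1],7.96 [0, 0, 0, -13.0, -0.1, 0, -1],8.16 [0, 0, 0, -12.7, -2.7, 0, -1],8.36 [0, 0, 0, -11.9, -5.1, 0, -1],8.56 [0, 0, 0, -10.7, -7.4, 0, -1],8.76 [0, 0, 0, -9.0, -9.4, 0, -1],8.96 [0, 0, 0, -6.9, -11.0, 0, -1],9.16 [0, 0, 0, -4.6, -12.1, 0, -1],9.36 [0, 0, 0, -2.1, -12.8, 0, -1],9.56 [0, 0, 0, 0.5, -13.0, 0, -1],9.76 [0, 0, 0, 3.0, -12.6, 0, -1]
[... 311 characters left out ...]
11.76 [0, 0, 0, 10.2, 8.0, 0, -1],11.96 [0, 0, 0, 8.4, 9.9, 0, -1],12.16 [0, 0, 0, 6.3, 11.3, 0, -1],12.36 [0, 0, 0, 3.9, 12.4, 0, -1],12.56 [0, 0, 0, 1.4, 12.9, 0, -1],12.76 [0, 0, 0, -1.2, 12.9, 0, -1],12.96 [0, 0, 0, -3.8, 12.4, 0, -1],13.16 [0, 0, 0, -6.1, 11.4, 0, -1],13.36 [0, 0, 0, -8.3, 10.0, 0, -1],13.56 [0, 0, 0, -10.1, 8.1, 0, -1],13.76 [0, 0, 0, -11.5, 6.0, 0, -1],13.96 [0, 0, 0, -12.5, 3.6, 0, -1],14.16 [0, 0, 0, -12.9, 1.0, 0, -1],14.36 [0, 0, 0, -12.9, -1.6, 0, -1],14.56 [0, 0, 0, -12.3, -4.1, 0, -1],14.76 [0, 0, 0, -11.2, -6.5, 0, -1],14.96 [0, 0, 0, -9.7, -8.6, 0, -1],15.16 [0, 0, 0, -7.8, -10.3, 0, -1],15.36 [0, 0, 0, -5.6, -11.7, 0, -1],15.56 [0, 0, 0, -3.2, -12.6, 0, -1],
```

```bash
C='from h import *
ck()'
python3 -m crank '[[0,0,0,-8.1,10.9,-1,-1],[0,0,0,-9.1,9.3,0,-1]]' >/dev/null
python3 -c "$C"
python3 -m crank '[[0,0,0,-10.8,7.3,0,-1],[0,0,0,-12,5,0,-1]]' >/dev/null
python3 -c "$C"
python3 -m crank '[[0,0,0,-12.7,2.5,0,-1],[0,0,0,-13,-0.1,0,-1]]' >/dev/null
python3 -c "$C"
python3 -m crank '[[0,0,0,-12.7,-2.7,0,-1],[0,0,0,-11.9,-5.1,0,-1]]' >/dev/null
python3 -c "$C"
```

```text
t 14.68 p [0.6344 0.163  0.1976] F [-4.85  6.04  5.28] w 0.267 yaw_y -0.1431 zax [-0.003  0.004 -1.   ] q [-0.65  0.63  0.51  1.58 -0.35  1.02 -0.19]
r 65.3 phi 0.825 (0.825) tang 7.72 rad -0.62
t 14.93 p [0.6442 0.1392 0.1976] F [-0.46  7.93  2.03] w 0.263 yaw_y -0.1428 zax [-0.001  0.005 -1.   ] q [-0.61  0.64  0.51  1.57 -0.35  1.02 -0.15]
r 65.2 phi 1.223 (1.223) tang 7.87 rad 1.12
t 15.18 p [0.6439 0.113  0.1976] F [ 2.75  7.7  -0.72] w 0.265 yaw_y -0.143 zax [ 0.002  0.004 -1.   ] q [-0.58  0.63  0.51  1.59 -0.35  1.01 -0.11]
r 65.0 phi 1.628 (1.628) tang 8.10 rad 1.11
t 15.43 p [0.6331 0.0886 0.1977] F [ 5.83  5.93 -1.85] w 0.259 yaw_y -0.1439 zax [ 0.003  0.003 -1.   ] q [-0.56  0.61  0.51  1.63 -0.34  0.99 -0.08]
r 64.8 phi 2.042 (2.042) tang 8.21 rad 1.30
```

```bash
C='from h import *
ck()'
python3 -m crank '[[0,0,0,-10.7,-7.4,0,-1],[0,0,0,-9,-9.4,0,-1]]' >/dev/null
python3 -c "$C"
python3 -m crank '[[0,0,0,-6.9,-11,0,-1],[0,0,0,-4.6,-12.1,0,-1]]' >/dev/null
python3 -c "$C"
```

```text
t 15.68 p [0.6136 0.0708 0.1977] F [ 6.05  4.   -3.3 ] w 0.263 yaw_y -0.1447 zax [ 0.003  0.002 -1.   ] q [-0.55  0.57  0.52  1.69 -0.33  0.97 -0.05]
r 64.7 phi 2.453 (2.453) tang 7.24 rad -0.32
t 15.93 p [0.589  0.0622 0.1977] F [ 7.2   3.84 -5.2 ] w 0.263 yaw_y -0.1452 zax [ 0.004  0.001 -1.   ] q [-0.57  0.53  0.53  1.76 -0.32  0.94 -0.05]
r 64.7 phi 2.857 (2.857) tang 7.65 rad -2.84
```

```bash
C='from h import *
ck()'
python3 -m crank '[[0,0,0,-2.1,-12.8,0,-1],[0,0,0,0.5,-13,0,-1]]' >/dev/null
python3 -c "$C"
python3 -m crank '[[0,0,0,3.5,-12.6,0,-1],[0,0,0,6,-11.8,0,-1]]' >/dev/null
python3 -c "$C"
```

```text
t 16.18 p [0.5634 0.0639 0.1977] F [ 8.51  2.   -6.77] w 0.263 yaw_y -0.1457 zax [ 0.004  0.    -1.   ] q [-0.59  0.49  0.53  1.83 -0.31  0.91 -0.07]
r 64.7 phi -3.025 (3.258) tang 7.69 rad -4.16
t 16.43 p [0.5405 0.0754 0.1977] F [ 7.27 -1.54 -6.05] w 0.261 yaw_y -0.1469 zax [ 0.004 -0.002 -1.   ] q [-0.64  0.45  0.54  1.88 -0.29  0.88 -0.1 ]
r 64.7 phi -2.626 (3.657) tang 6.67 rad -3.27
```

```bash
C='from h import *
ck()'
python3 -m crank '[[0,0,0,7.7,-10.4,0,-1],[0,0,0,9.6,-8.7,0,-1]]' >/dev/null
python3 -c "$C"
python3 -m crank '[[0,0,0,11.2,-6.1,0,-1],[0,0,0,12.3,-3.8,0,-1]]' >/dev/null
python3 -c "$C"
```

```text
t 16.68 p [0.5239 0.0945 0.1976] F [ 6.93 -4.64 -5.98] w 0.26 yaw_y -0.1476 zax [ 0.003 -0.002 -1.   ] q [-0.69  0.43  0.54  1.91 -0.28  0.87 -0.15]
r 64.8 phi -2.233 (4.050) tang 7.45 rad -3.76
t 16.93 p [0.5161 0.1175 0.1975] F [ 0.45 -9.48  1.61] w 0.262 yaw_y -0.1487 zax [-0.001 -0.004 -1.   ] q [-0.73  0.42  0.54  1.92 -0.27  0.87 -0.2 ]
r 64.8 phi -1.855 (4.428) tang 9.45 rad 0.84
```

```bash
C='from h import *
ck()'
python3 -m crank '[[0,0,0,12.9,-1.8,0,-1],[0,0,0,13,0.8,0,-1]]' >/dev/null
python3 -c "$C"
```

```text
t 17.18 p [0.5175 0.1428 0.1974] F [ -5.61 -10.13   7.83] w 0.258 yaw_y -0.149 zax [-0.005 -0.005 -1.   ] q [-0.77  0.44  0.53  1.9  -0.28  0.89 -0.25]
r 65.0 phi -1.462 (4.821) tang 11.22 rad 2.85
```

Contact was felt at crank angle of about 10.4 rad, and the drag is now about 3.6 N above the free level. One more small step goes toward about 5 N.

```bash
C='from h import *
ck()'
python3 -m crank '[[0,0,0,12.5,3.4,0,-1]]' >/dev/null
python3 -c "$C"
python3 -m crank '[[0,0,0,0,0,0,-1],[0,0,0,0,0,0,-1],[0,0,0,0,0,0,-1]]' >/dev/null
python3 -c "$C"
python3 -m crank '[[0,0,0,0,0,0,-1],[0,0,0,0,0,0,-1]]' >/dev/null
python3 -c "$C"
```

```text
t 17.30 p [0.5219 0.155  0.1974] F [-8.62 -9.48 11.4 ] w 0.262 yaw_y -0.1486 zax [-0.007 -0.004 -1.   ] q [-0.78  0.45  0.53  1.88 -0.28  0.9  -0.26]
r 65.1 phi -1.263 (5.021) tang 12.31 rad 3.55
t 17.68 p [0.5229 0.157  0.1975] F [-5.19 -3.34  6.29] w 0.26 yaw_y -0.1469 zax [-0.004 -0.002 -1.   ] q [-0.78  0.45  0.53  1.87 -0.28  0.89 -0.26]
r 65.1 phi -1.228 (5.055) tang 5.39 rad 3.00
t 17.93 p [0.5229 0.157  0.1975] F [-5.08 -4.23  6.44] w 0.264 yaw_y -0.147 zax [-0.004 -0.002 -1.   ] q [-0.78  0.45  0.53  1.87 -0.28  0.89 -0.26]
r 65.1 phi -1.229 (5.055) tang 6.12 rad 2.49
```

The moving drag is up 4.7 N, and held still the push-back reads about 5 to 6 N. Both are in the window, so I release and rise.

```bash
python3 -m crank '[[0,0,0,0,0,0,0],[0,0,0,0,0,0,0],[0,0,0,0,0,0,0],[0,0,0,0,0,0,0]]'
python3 -m crank '[[0,0,0,0,0,-15,0],[0,0,0,0,0,-25,0],[0,0,0,0,0,-40,0],[0,0,0,0,0,-50,0],[0,0,0,-30,0,-20,0],[0,0,0,-50,0,0,0],[0,0,0,-50,-20,0,0],[0,0,0,-50,-20,0,0],[0,0,0,0,0,0,0]]'
python3 - <<'E'
from h import *
st()
for c in ["wrist","side","top"]:
  im=manip.read_camera(c); 
  cr=im if c=="wrist" else cv2.resize(im[160:400,230:470] if c=="side" else im[180:340,180:420],None,fx=2.4,fy=2.4)
  cv2.imwrite(f"pics/{c}7.png",cr[:,:,::-1])
E
```

```text
t: 18.42
ee_pos: [0.5244, 0.1587, 0.1977]
tool_rot: [-2.377, -2.054, -0.0]
force: [-1.3, 0.5, -0.2]
grip_width: 0.502
t: 19.55
ee_pos: [0.4572, -0.0176, 0.3489]
tool_rot: [-2.384, -2.045, -0.003]
force: [0.2, 0.9, 1.0]
grip_width: 0.5
t 19.55 p [ 0.4572 -0.0176  0.3489] F [0.21 0.94 1.02] w 0.5 yaw_y -0.1528 zax [ 0.001  0.002 -1.   ] q [-0.7   0.08  0.69  1.91 -0.06  1.17 -0.14]
```

View pics/wrist7.png

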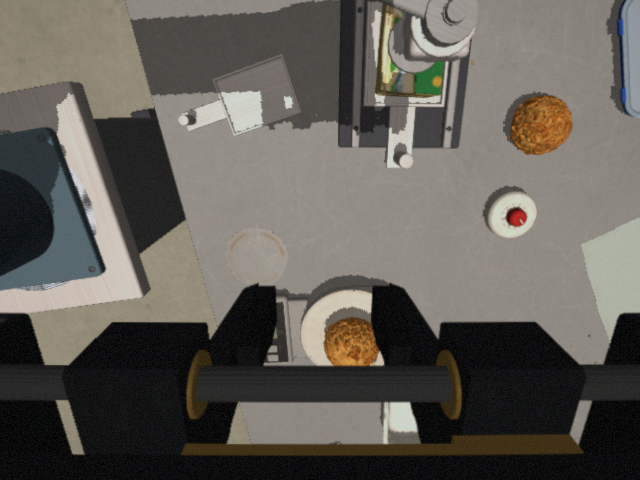

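View pics/side7.png

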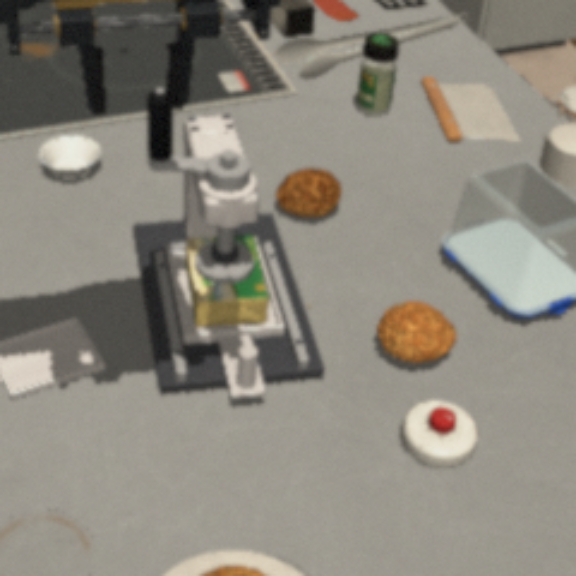

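View pics/top7.png

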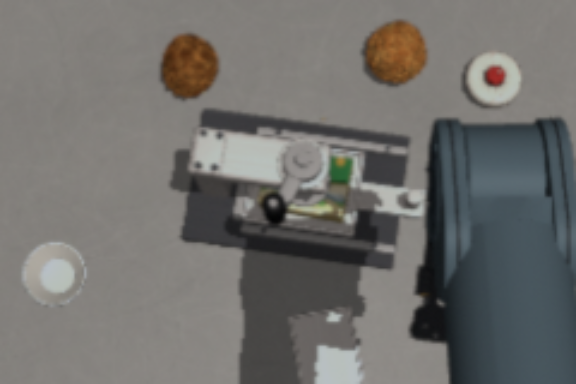

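The plate sits on the cheese. The peg is unchanged since the push home (about (246,365) in both side crops). The crank stands where I left it, and the dish, buns and timer have not moved. I hand in.

```bash
python3 -c "
from plant import manip
print(manip.job_done())"
```

```text
the job is handed in; nothing more can be done
None
```

I pushed the tray home, wound the crank until the plate pressed the cheese, let go, and handed the job in at about 19.7 s.

- **Tray:** I pushed the peg with the shut fingers until it met a hard stop. The force rose from 16 to 25 N with no further movement, and the peg was still in the same place at the end.
- **Crank:** I wound it clockwise in one unbroken hold, about 11 rad (1.75 turns) from where it started. It ran free at about 7.6 N (single readings 6.7 to 8.7 N). The plate met the cheese at about 10 rad.
- **Pressing:** I stopped at 12.3 N, which is 4.7 N above free running and inside the 3 to 7 N wanted. Held still, the push back read 5.4 and then 6.1 N. That is a little higher than the moving figure but still in the window; noise is around 0.5 to 1 N.
- **After release:** The last pictures show the plate on the cheese, the crank where I left it, and the gripper clear of everything. The dish, both buns and the timer look unmoved.

No check failed.

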